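# Set the card guide with the knurled wheel

### The arm

A 7-joint arm with a two-finger parallel gripper is mounted at the origin on the work surface. World frame = base frame: x ahead of the robot, y to its left, z up, the work surface at z = 0. Lengths are in m, angles in rad, forces in N, time in s.
With the tool pointing down it reaches from about 0.425 to 0.925 m from the base axis. Payload 6.8 kg.
Tool frame: the origin (TCP) lies at the very end of the fingers, on their centre line; the grasp point (between the pads) lies r.grasp_offset behind it (r.grasp_offset is the distance from the TCP to the grasp point, in m); z points along the fingers, y is the direction in which the jaws open and shut (so a half turn about z gives the same grasp; the last joint's range is limited). The gripper opens to 85 mm and grips with 20 to 120 N. Pads are 22 mm wide; open, the fingers measure 114 mm over their backs; the gripper's body (76 mm by 85 mm) begins 54 mm behind the grasp point. The pads swing forward as they close: fully open they stand 13 mm farther back than shut.
Start: joints at [-1.227, 0.477, 0.022, 1.555, -0.011, 1.109, -0.083], TCP at [0.295, 0.607, 0.231] pointing down, gripper open.
Joint ranges: [-2.96, 2.96], [-0.34, 2.1], [-1.41, 1.46], [0.24, 2.44], [-1.37, 4.51], [0.17, 1.92], [-2.96, 2.96]. Speed limits (rad/s): [2.39, 2.39, 3.14, 3.14, 3.14, 3.14, 3.14].

### API

Orientations are given as a rotation vector (axis times angle).
In Python, from bench import r gives the robot as it stands.
- The arm moves only by the shell command python3 -m jog 'ROWS' [FORCE]. ROWS is JSON, one flat list of numbers, 7 for each row, row after row: the turn, a rotation vector about the tool's x, y, z normalised to -1 to 1, where 1 is 180 degrees, then the shift along the tool's x, y, z normalised to -1 to 1, where 1 is 200 mm, then the opening, from 0 (shut) to 1 (fully open). In form: [wx, wy, wz, x, y, z, hand, wx, wy, wz, x, y, z, hand, ...]. A call has 1 to 12 rows; each row is the pose to reach, as a shift and turn from the pose measured when the call began, along the tool's axes at that moment, turning the shorter way round; what a row does not reach only later rows make up. A row lasts 1/10 s, in which the tool goes at most 50 mm and 8.59 degrees, less where a joint would pass 70% of its speed; a pose out of reach is approached as far as the arm can. A call with a number of a shift or a turn outside -1 to 1 is refused whole. A call with a gripper value outside its range is refused whole. The fingers move at their own pace and stop on an object; FORCE is the grip in N (left out, the last holds). Time passes only in rows, so rows that repeat a pose let the fingers close. It gives the time, the measured TCP pose, the force and the opening at its end, in the units of the state.
- r.get_obs(): the state, without advancing time (a new reading comes with each control period).
- r.grab_frame(name): name is "side" or "top" or "wrist"; returns the picture (480x640x3 uint8, red, green, blue); there is no depth.
- r.calibration(name): a dict with "K" (3x3 intrinsics, pixels), "origin" and "rotation" of the camera in the world; the wrist camera has in their place "T_tool_cam" (4x4, takes a point from camera to tool coordinates, whose origin is the TCP and whose axes are the flange's). Camera axes: x right, y up, looking along -z (the intrinsics and any distortion apply to the point x, -y, -z); pixel columns grow to the right and rows downward; lengths in m; the calibration is good to about 2 mm. A picture is of the moment at which its call begins: read the wrist's pose just before it. calibration takes no time and is no camera call.
- r.hand_in(): hands the job in, once; it reports no verdict.
The state is a dict: "clock": time; "joints": joint angles; "qvel": joint speeds; "tau": joint torques, N m; "tcp_pos": TCP position; "orientation": TCP orientation; "contact_force": force on the tool from outside, world axes, zero at the start; "moment": the same for the moment, N m; "grip_width": finger opening in m.
Only numpy, scipy, OpenCV 4.12 (cv2) and the standard library are available. Lean on these libraries where they do the work, as an engineer would, in place of code of your own. Each camera call takes 0.05 s, during which the arm holds its last target.

### The job

On the card feeder, roll the knurled thumbwheel with a fingertip resting lightly on top of it, stroke by stroke, until the blue guide has closed in so that its black pointer stands in line with the red gauge mark on the scale rail. Move the guide only by the wheel, do not push the guide itself or pinch the wheel, and leave the cards, the stamp and everything else on the counter where they are, with nothing lifted. Finish with the hand clear of everything.

Things in the scene. Friction and masses are not known exactly. Their poses are not given: they have to be found in the camera images.
- feeder: Card feeder fixed to the counter: grey base plate 220 x 360 mm (x by y), 25 mm thick. Origin: centre of its underside. Own x points to its rear edge (wheel, scale rail), y to the wheel's end, z up. White fixed fence at y -150 mm, 58 mm high. Rail: x 83 to 110, y -165 to 10 mm, 55 mm high. Wheel cheeks: x 48 to 61 and 89 to 102, y 35 to 165 mm, 80 mm high. Heights are above the counter.
- wheel: Black and grey knurled thumbwheel with four orange ribs, 70 mm diameter, 24 mm wide, axle along the feeder's x. Origin: its centre, at feeder x 75, y 100 mm, 55 mm above the counter. Rolling its top towards the feeder's -y closes the guide, the other way opens it: 10 mm of guide per radian, so 2.9 mm per 10 mm of finger travel without slip. Stays where left; turns at about 1 N at the rim.
- wheel_crown (a point): Highest point of the unpressed wheel, 90 mm above the counter, 10 mm above the cheeks: where the fingertip goes. Fixed to the feeder (does not sink or turn), axes parallel to the feeder's. Wheel and guide sit on one sprung carriage that gives straight down up to 6 mm when the wheel is pressed: 3 N to start, 6 N at 3 mm, 9 N at the stop. 2 to 5 mm of give is enough to roll it.
- guide: Blue sliding guide (moving fence), 130 mm along the feeder's x, 12 mm thick, top 58 mm above the counter. Slides 56 mm along the feeder's y, towards -y as the gap to the fixed fence closes. Origin: on its middle plane, at its lower edge (8 mm over the base plate). Driven by the wheel; not to be pushed.
- pointer_tip (a point): Tip of the black pointer (3 mm wide) that the guide carries along the scale rail, 2 mm short of it, on the guide's middle plane, 55 mm above the counter (lower while the wheel is pressed). Axes parallel to the feeder's.
- gauge: Red gauge mark lying across the scale rail: a line 27 mm long along the feeder's x and 8 mm wide along the feeder's y. Origin: centre of its underside; axes parallel to the feeder's. At the start it lies 14 to 48 mm on the -y side of the pointer. The job is done when the pointer tip's y in this frame is within 4 mm of 0.
- cards: Stack of blank white cards, 86 x 54 x 16 mm, lying loose on the base plate between the two fences. Origin: centre of its underside. To be left alone; the guide does not reach it.
- stamp: Loose wooden rubber stamp, 32 mm diameter, 56 mm tall, standing on the base plate's front corner near the wheel. Origin: centre of its underside. Leave alone.
- ink_pad: Loose round ink pad, 52 mm diameter, 16 mm tall, on the base plate beside the stamp. Origin: centre of its underside. Leave alone.
- stapler: Loose black and green stapler, 130 x 34 x 40 mm, on the counter. Origin: centre of its underside. Leave alone.
- mouse: Loose black computer mouse, 105 x 60 x 30 mm, on the counter. Origin: centre of its underside. Leave alone.
- sanitizer: Loose white pump bottle with a green band, 72 mm diameter, 168 mm tall. Origin: centre of its underside. Leave alone.
- mug: Loose blue mug, 80 mm diameter, 90 mm tall. Origin: centre of its underside. Leave alone.

How it is judged:
On the way:
1. a fingertip rests on the wheel (contact force between the fingers and wheel above 0.5 N), for 0.1 s.
At the end, for the whole second after the job is handed in: The guide's pointer tip stands within 4 mm of the centre line of the red gauge mark and the guide is at rest; every loose thing rests within 20 mm of where it began; the hand is clear (y of pointer_tip in the frame of gauge between -0.004 and 0.004 m and linear speed of guide below 0.005 m/s and distance of each of cards, stamp, ink_pad, stapler, mouse, sanitizer, mug from where it was at the start of the episode below 0.02 m and linear speed of each of cards, stamp, ink_pad, stapler, mouse, sanitizer, mug below 0.02 m/s); the robot touches nothing.
It fails at once if the guide is pushed directly (over 2 N) instead of by the wheel (contact force between any of the fingers, the arm and guide above 2 N).
It fails at once if the wheel is pressed hard (over 30 N) (contact force between any of the fingers, the arm and wheel above 30 N).
It fails at once if the wheel is pinched: it stands between the fingers, up to the grasp point (z of the grasp point in the frame of wheel_crown below 0.002 m and horizontal distance between the grasp point and wheel_crown below 0.03 m and contact force between the fingers and wheel above 0.5 N).
It fails at once if a loose thing is moved or lifted over 20 mm (distance of any of cards, stamp, ink_pad, stapler, mouse, sanitizer, mug from where it was at the start of the episode above 0.02 m).
It also fails if it takes over 64 s, if anything falls off the work surface, if the arm or the gripper's body presses on something with over 40 N, if the wrist force passes 120 N, or if a joint passes its speed limit or range.

## Working session

There is one attempt and no reset: what is moved stays moved. The work goes in short steps, Python scripts to look and compute and a shell command to move; the robot and the scene stay as the last step left them, time stands still between calls to the robot, and variables do not carry over. Pictures are saved under pics/ and viewed, and the job is handed in when it is done.

```bash
mkdir -p pics; ls; python3 - <<'E'
from bench import r
import cv2
print(r.get_obs(), r.grasp_offset)
for n in("top","side"):
    im=r.grab_frame(n); cv2.imwrite(f"pics/{n}0.png",im[:,:,::-1]); print(n,r.calibration(n))
print(r.calibration("wrist"))
E
```

```text
pics
{'clock': 0.0, 'joints': array([-1.22711343,  0.47784865,  0.02237289,  1.55648662, -0.01149396,
        1.10929667, -0.08310931]), 'qvel': array([-0.00059632, -0.00059412, -0.00145171,  0.00079185, -0.00078211,
       -0.00161651, -0.00012284]), 'tau': array([ 7.08012431e-04, -5.96465635e+01,  1.60831869e+00, -2.81184286e+01,
        1.25684054e-02,  9.32497031e-03,  3.00038948e-06]), 'tcp_pos': array([0.29445307, 0.60670928, 0.23027897]), 'orientation': array([-7.03601885e-01, -3.06151443e+00,  2.97183856e-03]), 'contact_force': array([-0.36375234, -0.35268659, -0.53387353]), 'moment': array([0.03573436, 0.0069075 , 0.03091901]), 'grip_width': 0.0858497814748962} 0.0187
top {'K': array([[503.35223383,   0.        , 316.53678302],
       [  0.        , 503.35223383, 244.18691998],
       [  0.        ,   0.        ,   1.        ]]), 'origin': array([ 0.30007976, -0.03573811,  1.53786888]), 'rotation': array([ 0.11912858, -0.1070277 , -1.59114631])}
side {'K': array([[593.34369353,   0.        , 317.19655689],
       [  0.        , 593.34369353, 244.23266134],
       [  0.        ,   0.        ,   1.        ]]), 'origin': array([-0.07766746, -0.74014835,  1.204057  ]), 'rotation': array([ 0.65301141, -0.25739389, -0.66862591])}
{'K': array([[376.9813914 ,   0.        , 320.75809739],
       [  0.        , 376.9813914 , 236.8350182 ],
       [  0.        ,   0.        ,   1.        ]]), 'T_tool_cam': array([[ 7.58152748e-04,  9.50887084e-01,  3.09537039e-01,
         8.02332522e-02],
       [ 9.99999601e-01, -5.74426153e-04, -6.84693618e-04,
         2.75925392e-04],
       [-4.73260147e-04,  3.09537435e-01, -9.50887140e-01,
        -1.42567473e-01],
       [ 0.00000000e+00,  0.00000000e+00,  0.00000000e+00,
         1.00000000e+00]])}
```

View pics/top0.png

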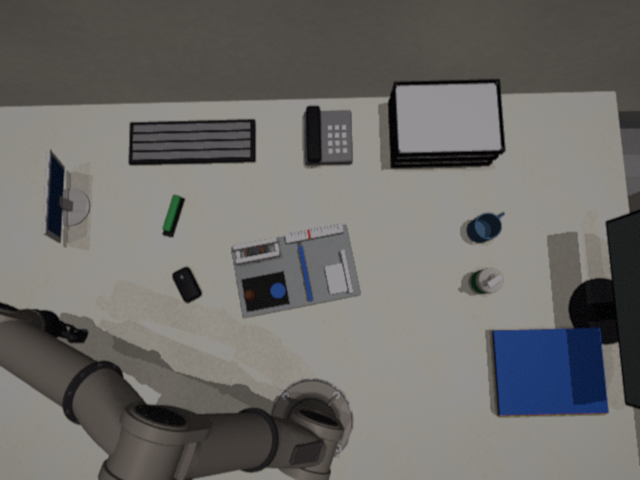

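View pics/side0.png

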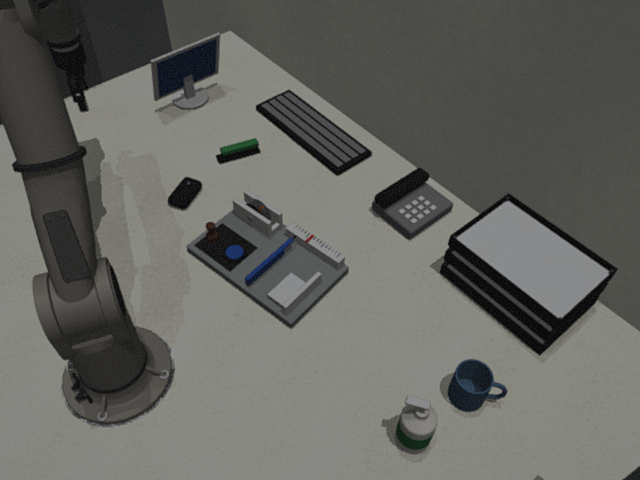

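The top view shows the feeder centred near (296,270), with the wheel between its cheeks near (257,252), the blue guide near (305,273) and the red mark at (309,234). Next I'll zoom in for the corners.

```bash
cat > h.py <<'E'
import numpy as np, cv2
from scipy.spatial.transform import Rotation as R
from bench import r
def cam(n,obs=None):
    c=r.calibration(n)
    if n=="wrist":
        o=obs or r.get_obs(); T=np.array(c["T_tool_cam"]); Rt=R.from_rotvec(o["orientation"]).as_matrix()
        return np.array(c["K"]),Rt@T[:3,3]+o["tcp_pos"],Rt@T[:3,:3]
    return np.array(c["K"]),np.array(c["origin"]),R.from_rotvec(c["rotation"]).as_matrix()
def ray(C,uv):
    K,o,M=C; d=np.linalg.inv(K)@np.array([uv[0],uv[1],1.]); d=M@np.array([d[0],-d[1],-d[2]]); return o,d
def onz(C,uv,z):
    o,d=ray(C,uv); return o+d*(z-o[2])/d[2]
def proj(C,p):
    K,o,M=C; q=M.T@(np.array(p)-o); q=K@np.array([q[0],-q[1],-q[2]]); return q[:2]/q[2]
E
python3 - <<'E'
import cv2
im=cv2.imread("pics/top0.png")[210:330,215:375]
cv2.imwrite("pics/top0z.png",cv2.resize(im,None,fx=5,fy=5,interpolation=cv2.INTER_CUBIC))
im=cv2.imread("pics/side0.png")[180:330,180:360]
cv2.imwrite("pics/side0z.png",cv2.resize(im,None,fx=4,fy=4,interpolation=cv2.INTER_CUBIC))
E
```

```text
(no output)
```

View pics/top0z.png

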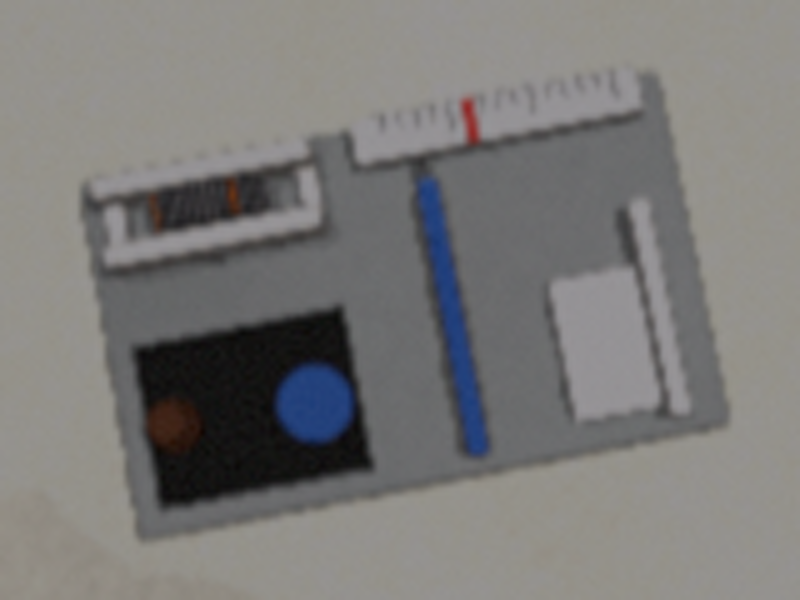

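View pics/side0z.png

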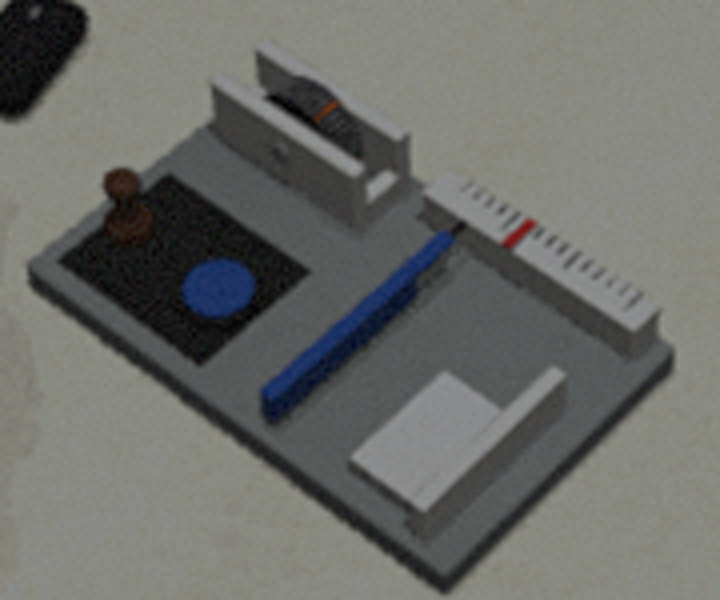

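The zoomed top view shows plate corners at (140,540), (728,420), (660,72) and (85,180). The red line's centre is at (471,120) and the blue guide's top runs from (427,180) to (477,455). All of these are zoomed pixels.

```bash
cat >> h.py <<'E'
def feeder_frame(P,Q):
    P=np.array(P)[:,:2];Q=np.array(Q)[:,:2]
    pc,qc=P.mean(0),Q.mean(0); H=(P-pc).T@(Q-qc)
    th=np.arctan2(H[0,1]-H[1,0],H[0,0]+H[1,1]); M=np.array([[np.cos(th),-np.sin(th)],[np.sin(th),np.cos(th)]])
    return th,qc-M@pc,M
E
python3 - <<'E'
from h import *
C=cam("top")
z=lambda u,v:(215+(u+.5)/5-.5,210+(v+.5)/5-.5)
P=[(-.11,.18),(-.11,-.18),(.11,-.18),(.11,.18)]
Q=[onz(C,z(*p),.025) for p in [(140,540),(728,420),(660,72),(85,180)]]
th,t,M=feeder_frame(P,Q)
print(np.degrees(th),t,[(M@np.array(p)+t-q[:2]).round(4) for p,q in zip(P,Q)])
f=lambda uv,h:(M.T@(onz(C,z(*uv),h)[:2]-t)).round(4)
print("gauge",f((471,120),.055),"guide",f((427,180),.058),f((477,455),.058),"ptr",f((421,168),.055))
for n,p,h in[("crown",(.075,.1),.09),("stamp",f((172,425),.05),.056)]: print(n,M@np.array(p)+t,p)
print("axes\n",R.from_rotvec(r.get_obs()["orientation"]).as_matrix().round(3))
E
```

```text
9.532810572708803 [0.44232717 0.03917208] [array([ 0.0007, -0.0001]), array([-0.0027, -0.0027]), array([ 0.0017, -0.0004]), array([0.0003, 0.0032])]
gauge [ 0.096  -0.0603] guide [ 0.065  -0.0279] [-0.1002 -0.0269] ptr [ 0.0732 -0.0257]
crown [0.49973025 0.1502121 ] (0.075, 0.1)
stamp [0.36992228 0.17566579] [-0.0488  0.1466]
axes
 [[-0.9    0.437 -0.001]
 [ 0.437  0.9   -0.002]
 [-0.    -0.002 -1.   ]]
```

```bash
python3 -m jog '[0,0,0.303,-0.96,-0.8,0,0,0,0,0.303,-0.96,-0.8,0,0,0,0,0.303,-0.96,-0.8,0,0,0,0,0.303,-0.96,-0.8,0,0,0,0,0.303,-0.96,-0.8,0,0,0,0,0.303,-0.96,-0.8,0,0,0,0,0.303,-0.96,-0.8,0,0,0,0,0.303,-0.96,-0.8,0,0]' 20
cat > go.py <<'E'
import sys; from h import *
# shift and z-turn, in jog units, to a world target with tool y at yaw deg
t=np.array(list(map(float,sys.argv[1:4]))); yaw=float(sys.argv[4]) if len(sys.argv)>4 else 9.53
o=r.get_obs(); M=R.from_rotvec(o["orientation"]).as_matrix()
Y=np.array([np.cos(np.radians(yaw)),np.sin(np.radians(yaw)),0]); Z=np.array([0,0,-1.]); G=np.stack([np.cross(Y,Z),Y,Z],1)
print("clock",o["clock"],"tcp",o["tcp_pos"].round(4),"F",o["contact_force"].round(2),"grip",round(o["grip_width"],4))
print("turn",(R.from_matrix(M.T@G).as_rotvec()/np.pi).round(4),"shift",(M.T@(t-o["tcp_pos"])/.2).round(4), "j",o["joints"].round(2))
E
python3 go.py .5 .15 .2
```

```text
clock: 0.9
tcp_pos: [0.3973, 0.3786, 0.2305]
orientation: [2.029, 2.398, -0.003]
contact_force: [-0.4, 0.6, 0.1]
grip_width: -0.0007
clock 0.9 tcp [0.3973 0.3786 0.2305] F [-0.4   0.64  0.13] grip -0.0007
turn [-0.0004  0.0005 -0.    ] shift [-1.2118  0.3176  0.1542] j [-1.1   0.27  0.27  1.87 -0.08  1.01 -0.63]
```

```bash
python3 -m jog '[0,0,0,-0.98,0.31,0,0,0,0,0,-0.98,0.31,0,0,0,0,0,-0.98,0.31,0,0,0,0,0,-0.98,0.31,0,0,0,0,0,-0.98,0.31,0,0,0,0,0,-0.98,0.31,0,0,0,0,0,-0.98,0.31,0,0]'
python3 go.py .5 .15 .2
python3 - <<'E'
from h import *
cv2.imwrite("pics/w1.png",r.grab_frame("wrist")[:,:,::-1])
E
```

```text
clock: 1.6
tcp_pos: [0.4902, 0.197, 0.2305]
orientation: [-2.026, -2.401, 0.003]
contact_force: [-0.3, 0.3, -0.1]
grip_width: 0.0002
clock 1.6 tcp [0.4902 0.197  0.2305] F [-0.28  0.32 -0.1 ] grip 0.0002
turn [-0.0006  0.0004  0.0008] shift [-0.2399  0.009   0.1529] j [-0.81  0.24  0.37  1.92 -0.1   0.99 -0.23]
```

View pics/w1.png

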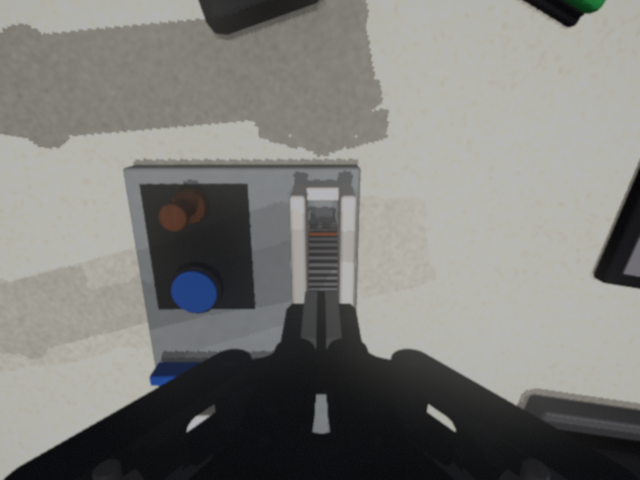

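The wrist view shows the wheel between its cheeks (cheek outer edges at columns 291 and 356, row 280) and the fingers directly in line with it. The guide is mostly hidden behind the hand. I'll use this view to check the crown estimate.

```bash
python3 - <<'E'
from h import *
C=cam("wrist"); th=np.radians(9.533); M=np.array([[np.cos(th),-np.sin(th)],[np.sin(th),np.cos(th)]]); t=np.array([.44233,.03917])
for n,uv,h in [("cheek L out",(291,280),.08),("cheek R out",(356,280),.08),("cheek L in",(306,280),.08),("cheek R in",(340,280),.08),("end of L cheek",(291,196),.08),("endR",(356,194),.08),("plate rear L",(359,167),.025),("plate front L",(126,169),.025)]:
    p=onz(C,uv,h)[:2]; print(n,p.round(4),(M.T@(p-t)).round(4))
E
```

```text
cheek L out [0.4737 0.14  ] [0.0476 0.0942]
cheek R out [0.5281 0.1494] [0.1028 0.0945]
cheek L in [0.4862 0.1422] [0.0603 0.0943]
cheek R in [0.5147 0.1471] [0.0892 0.0944]
end of L cheek [0.4631 0.2117] [0.0491 0.1667]
endR [0.5134 0.222 ] [0.1003 0.1685]
plate rear L [0.5181 0.2368] [0.1075 0.1824]
plate front L [0.3078 0.1987] [-0.1062  0.1796]
```

```bash
python3 go.py .4965 .1698 .1
```

```text
clock 1.65 tcp [0.49   0.1975 0.2305] F [ 0.18  0.05 -0.58] grip 0.0003
turn [-0.0006  0.0004  0.0011] shift [-0.1412  0.0096  0.6528] j [-0.81  0.24  0.37  1.92 -0.1   0.99 -0.23]
```

```bash
python3 -m jog '[0,0,0.001,-0.141,0.0096,0.2,0,0,0,0.001,-0.141,0.0096,0.4,0,0,0,0.001,-0.141,0.0096,0.6,0,0,0,0.001,-0.141,0.0096,0.652,0,0,0,0.001,-0.141,0.0096,0.652,0,0,0,0.001,-0.141,0.0096,0.652,0]'
python3 go.py .4965 .1698 .086
python3 - <<'E'
from h import *
cv2.imwrite("pics/w2.png",r.grab_frame("wrist")[:,:,::-1])
E
```

```text
clock: 2.25
tcp_pos: [0.4973, 0.1711, 0.1015]
orientation: [2.027, 2.4, -0.001]
contact_force: [0.3, 0.5, -0.3]
grip_width: -0.0002
clock 2.25 tcp [0.4973 0.1711 0.1015] F [ 0.3   0.49 -0.3 ] grip -0.0002
turn [-0.      0.0002  0.0006] shift [-0.0056 -0.0051  0.0774] j [-0.72  0.42  0.34  2.04 -0.21  0.71 -0.09]
```

View pics/w2.png

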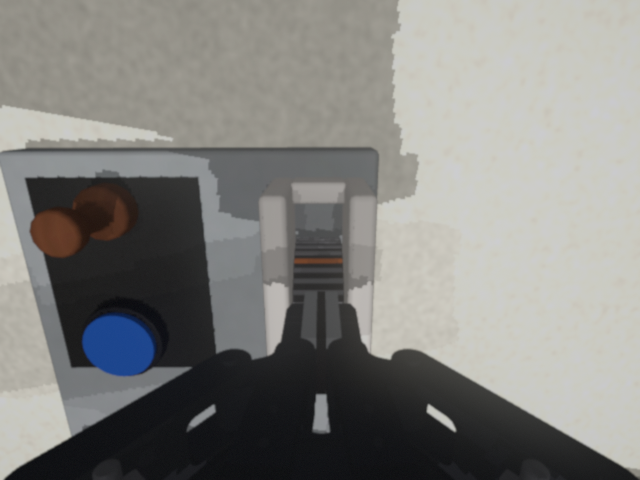

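The finger is lined up over the wheel (tip near (321,295), orange rib at row 261). I'll press first and check the force.

```bash
python3 -m jog '[0,0,0,0,-0.004,0.04,0,0,0,0,0,-0.004,0.06,0,0,0,0,0,-0.004,0.07,0,0,0,0,0,-0.004,0.075,0,0,0,0,0,-0.004,0.075,0]'
python3 go.py .4995 .152 .086
```

```text
clock: 2.8
tcp_pos: [0.4971, 0.1711, 0.0872]
orientation: [2.027, 2.399, 0.002]
contact_force: [-1.1, -0.3, 4.4]
grip_width: -0.0003
clock 2.8 tcp [0.4971 0.1711 0.0872] F [-1.08 -0.25  4.36] grip -0.0003
turn [ 0.0004 -0.0001  0.0005] shift [-0.096  -0.0039  0.0058] j [-0.71  0.44  0.33  2.05 -0.22  0.68 -0.08]
```

```bash
python3 -m jog '[0,0,0,-0.03,-0.002,0.005,0,0,0,0,-0.06,-0.003,0.006,0,0,0,0,-0.09,-0.004,0.006,0,0,0,0,-0.12,-0.004,0.006,0,0,0,0,-0.15,-0.004,0.006,0,0,0,0,-0.18,-0.004,0.006,0,0,0,0,-0.18,-0.004,0.006,0]'
python3 go.py .4965 .1698 .086
python3 - <<'E'
from h import *
for n in("top","side"):
    cv2.imwrite(f"pics/{n}1.png",r.grab_frame(n)[:,:,::-1])
im=cv2.imread("pics/top1.png")[210:330,215:375]
cv2.imwrite("pics/top1z.png",cv2.resize(im,None,fx=5,fy=5,interpolation=cv2.INTER_CUBIC))
im=cv2.imread("pics/side1.png")[180:330,180:360]
cv2.imwrite("pics/side1z.png",cv2.resize(im,None,fx=4,fy=4,interpolation=cv2.INTER_CUBIC))
E
```

```text
clock: 3.5
tcp_pos: [0.5033, 0.1337, 0.0866]
orientation: [2.028, 2.396, 0.003]
contact_force: [0.3, -1.5, 4.0]
grip_width: -0.0004
clock 3.5 tcp [0.5033 0.1337 0.0866] F [ 0.29 -1.5   4.02] grip -0.0004
turn [ 0.0009  0.0002 -0.0001] shift [ 0.1836 -0.0037  0.0027] j [-0.65  0.44  0.33  2.06 -0.22  0.67 -0.01]
```

View pics/top1z.png

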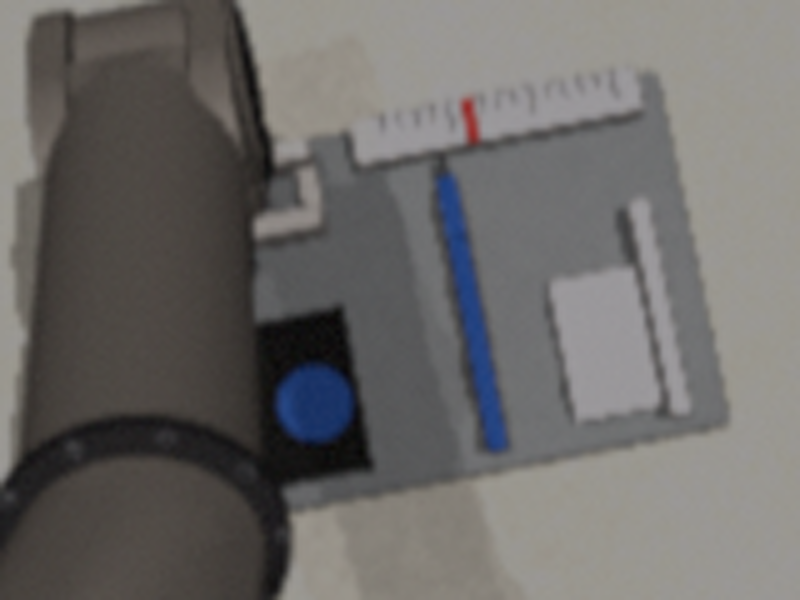

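View pics/side1z.png

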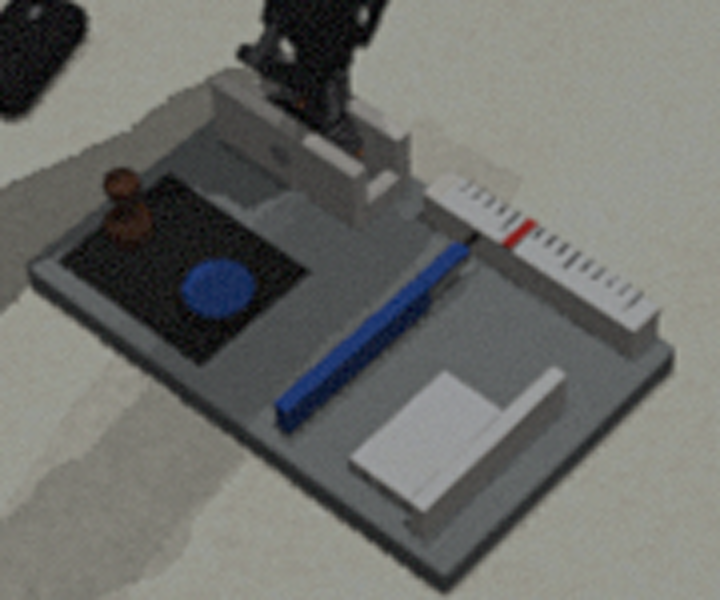

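The stroke moved the guide by about 20 zoomed px, roughly 11 mm, towards the red mark. I'll lift, go back, measure and repeat.

```bash
cat > meas.py <<'E'
from h import *
th=np.radians(9.533); M=np.array([[np.cos(th),-np.sin(th)],[np.sin(th),np.cos(th)]]); t=np.array([.44233,.03917])
def meas(n,press=0.):
    C=cam(n); im=r.grab_frame(n); hsv=cv2.cvtColor(cv2.GaussianBlur(im,(3,3),0),cv2.COLOR_RGB2HSV)
    b=cv2.inRange(hsv,(105,120,50),(125,255,255)); rd=cv2.inRange(hsv,(0,130,90),(6,255,255))|cv2.inRange(hsv,(174,130,90),(180,255,255))
    def pts(m,h,box):
        v,u=np.nonzero(m); P=np.array([M.T@(onz(C,(a,c),h)[:2]-t) for a,c in zip(u,v)])
        return P[(P[:,0]>box[0])&(P[:,0]<box[1])&(P[:,1]>box[2])&(P[:,1]<box[3])]
    g=pts(rd,.0555,(.075,.12,-.17,.02)); p=pts(b,.058-press,(-.12,.07,-.12,.02))
    k=np.polyfit(p[:,0],p[:,1],1)
    print(n,"gauge",g.mean(0).round(4),len(g),"guide y@mean",p.mean(0).round(4),len(p),"slope",k[0].round(3),"ptr-gauge mm",(1e3*(p[:,1].mean()-g[:,1].mean())).round(2))
    return im
if __name__=="__main__":
    import sys
    for n in("top","side"): cv2.imwrite(f"pics/{n}_{sys.argv[1]}.png",meas(n)[:,:,::-1])
E
python3 -m jog '[0,0,0,0,0,-0.03,0,0,0,0,0,0,-0.1,0,0,0,0,0.06,0,-0.1,0,0,0,0,0.12,0,-0.1,0,0,0,0,0.184,-0.004,-0.1,0,0,0,0,0.184,-0.004,-0.1,0]'
python3 meas.py a; python3 go.py .4965 .1698 .086
```

```text
clock: 4.2
tcp_pos: [0.4953, 0.1732, 0.106]
orientation: [2.023, 2.402, 0.003]
contact_force: [-0.1, 0.0, 0.5]
grip_width: -0.0001
top gauge [ 0.0943 -0.0596] 6 guide y@mean [-0.0177 -0.0389] 203 slope 0.005 ptr-gauge mm 20.71
side gauge [ 0.0935 -0.06  ] 13 guide y@mean [-0.0301 -0.0453] 412 slope 0.031 ptr-gauge mm 14.62
clock 4.3 tcp [0.4959 0.1706 0.1061] F [-0.32 -0.33 -0.17] grip 0.0001
turn [0.0007 0.0003 0.0005] shift [-0.0043  0.0022  0.1005] j [-0.72  0.41  0.34  2.04 -0.2   0.72 -0.09]
```

The top view gives 20.7 mm left. The side mask includes the guide's vertical face, so that figure is biased. Second stroke.

```bash
python3 -m jog '[0,0,0,-0.002,0,0.05,0,0,0,0,-0.004,0.002,0.08,0,0,0,0,-0.004,0.002,0.097,0,0,0,0,-0.034,0.002,0.1,0,0,0,0,-0.064,0.001,0.102,0,0,0,0,-0.094,0,0.102,0,0,0,0,-0.124,0,0.102,0,0,0,0,-0.154,0,0.102,0,0,0,0,-0.184,0,0.102,0,0,0,0,-0.184,0,0.102,0,0,0,0,-0.184,0,0.06,0,0,0,0,-0.184,0,0,0]'
python3 meas.py b; python3 go.py .4965 .1698 .086
```

```text
clock: 5.5
tcp_pos: [0.5016, 0.1338, 0.1062]
orientation: [2.027, 2.398, -0.001]
contact_force: [0.5, 0.6, 0.4]
grip_width: -0.0001
top gauge [ 0.0943 -0.0596] 6 guide y@mean [-0.0185 -0.05  ] 199 slope 0.007 ptr-gauge mm 9.55
side gauge [ 0.0928 -0.0598] 14 guide y@mean [-0.0303 -0.0565] 422 slope 0.034 ptr-gauge mm 3.35
clock 5.6 tcp [0.5032 0.1347 0.1079] F [-0.55 -0.25 -0.03] grip -0.0001
turn [0.0016 0.0001 0.0005] shift [ 0.1785 -0.004   0.1092] j [-0.66  0.4   0.34  2.05 -0.2   0.71 -0.02]
```

```bash
python3 -m jog '[0,0,0,0.06,0,0,0,0,0,0,0.12,0,0,0,0,0,0,0.15,-0.004,0.03,0,0,0,0,0.15,-0.004,0.07,0,0,0,0,0.15,-0.004,0.105,0,0,0,0,0.12,-0.003,0.108,0,0,0,0,0.09,-0.002,0.11,0,0,0,0,0.06,0,0.11,0,0,0,0,0.03,0,0.11,0,0,0,0,0.03,0,0.11,0,0,0,0,0.03,0,0.06,0,0,0,0,0.03,0,0,0]'
python3 meas.py c; python3 go.py .4965 .1698 .086
python3 - <<'E'
import cv2
im=cv2.imread("pics/top_c.png")[220:265,280:340]
cv2.imwrite("pics/top_cz.png",cv2.resize(im,None,fx=10,fy=10,interpolation=cv2.INTER_CUBIC))
im=cv2.imread("pics/side_c.png")[215:265,275:345]
cv2.imwrite("pics/side_cz.png",cv2.resize(im,None,fx=10,fy=10,interpolation=cv2.INTER_CUBIC))
E
```

```text
clock: 6.8
tcp_pos: [0.5019, 0.1398, 0.1079]
orientation: [2.027, 2.397, 0.003]
contact_force: [0.6, 0.2, -0.4]
grip_width: 0.0
top gauge [ 0.0943 -0.0596] 6 guide y@mean [-0.0175 -0.0578] 200 slope 0.003 ptr-gauge mm 1.79
side gauge [ 0.0928 -0.0598] 14 guide y@mean [-0.0301 -0.0643] 422 slope 0.033 ptr-gauge mm -4.45
clock 6.9 tcp [0.5034 0.1408 0.1096] F [ 0.27 -0.88 -0.3 ] grip 0.0001
turn [ 0.0025 -0.0002  0.0004] shift [ 0.1487 -0.0108  0.1178] j [-0.67  0.4   0.34  2.05 -0.2   0.72 -0.04]
```

View pics/top_cz.png

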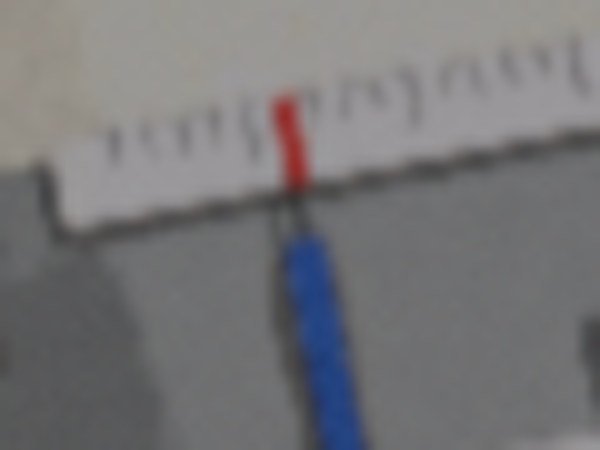

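View pics/side_cz.png

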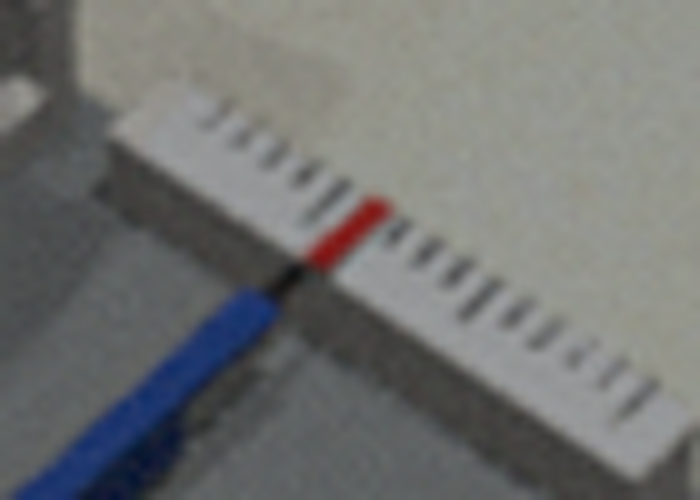

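Both views show the pointer nearly on the mark, about 2 mm to the +y side. In the side zoom the pointer tip is at (298,272) and the red axis at about (311,272). One small stroke of about 6 mm should finish it.

```bash
python3 -m jog '[0,0,0,0.05,-0.005,0.03,0,0,0,0,0.06,-0.008,0.08,0,0,0,0,0.06,-0.008,0.115,0,0,0,0,0.06,-0.008,0.118,0,0,0,0,0.045,-0.008,0.118,0,0,0,0,0.03,-0.008,0.118,0,0,0,0,0.03,-0.008,0.118,0,0,0,0,0.03,-0.008,0.08,0,0,0,0,0.03,-0.008,0,0,0,0,0,0.03,-0.008,-0.2,0,0,0,0,0.03,-0.008,-0.4,0]'
python3 meas.py d; python3 go.py .4965 .1698 .086
python3 - <<'E'
import cv2
im=cv2.imread("pics/side_d.png")[215:265,275:345]
cv2.imwrite("pics/side_dz.png",cv2.resize(im,None,fx=10,fy=10,interpolation=cv2.INTER_CUBIC))
im=cv2.imread("pics/top_d.png")[220:265,280:340]
cv2.imwrite("pics/top_dz.png",cv2.resize(im,None,fx=10,fy=10,interpolation=cv2.INTER_CUBIC))
E
```

```text
clock: 8.0
tcp_pos: [0.499, 0.1457, 0.1895]
orientation: [2.026, 2.397, 0.004]
contact_force: [0.8, 0.9, 0.7]
grip_width: 0.0003
top gauge [ 0.0943 -0.0596] 6 guide y@mean [-0.0175 -0.0602] 203 slope 0.003 ptr-gauge mm -0.62
side gauge [ 0.0928 -0.0598] 14 guide y@mean [-0.0296 -0.0664] 409 slope 0.031 ptr-gauge mm -6.56
clock 8.1 tcp [0.503  0.147  0.1939] F [ 0.57 -0.46  0.4 ] grip 0.0002
turn [ 0.0049 -0.0009  0.0003] shift [ 0.1164 -0.0214  0.5394] j [-0.73  0.27  0.39  1.99 -0.13  0.89 -0.11]
```

View pics/side_dz.png

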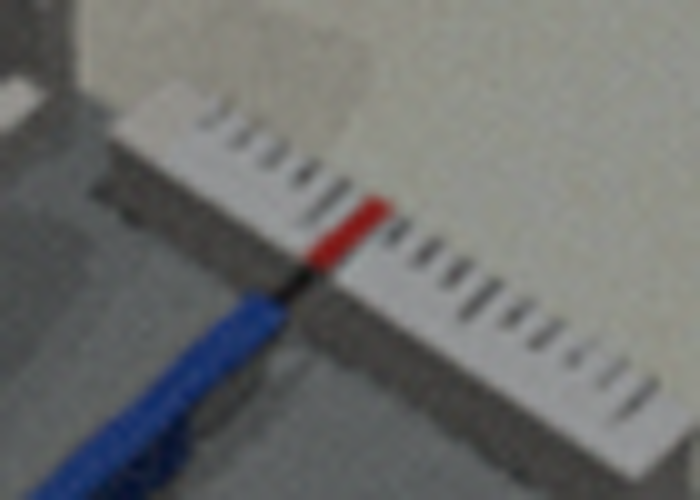

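View pics/top_dz.png

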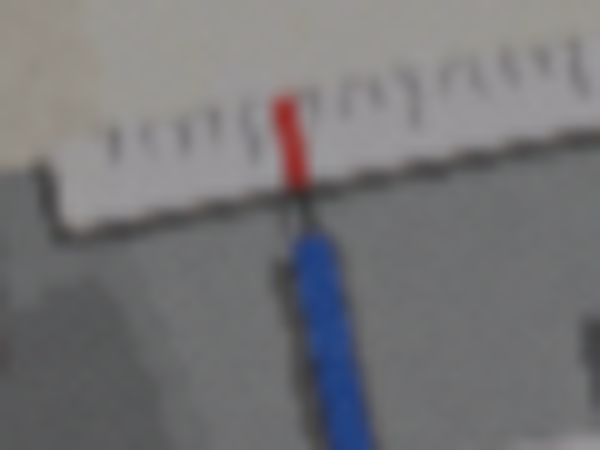

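Both views show the pointer running straight into the red mark, and the top view measures −0.6 mm. The hand is about 100 mm above the wheel. I'll do a final settle, compare the loose objects before and after, and hand in.

```bash
python3 -m jog '[0,0,0,0,0,-0.1,0,0,0,0,0,0,-0.1,0,0,0,0,0,0,-0.1,0,0,0,0,0,0,-0.1,0,0,0,0,0,0,-0.1,0]'
python3 meas.py e; python3 - <<'E'
import cv2,numpy as np
a,b=cv2.imread("pics/side0.png"),cv2.imread("pics/side_e.png")
for n,(x0,y0,x1,y1) in dict(stamp=(200,215,222,245),pad=(222,240,250,265),cards=(262,270,325,315),stapler=(212,135,265,165),mouse=(165,174,206,212),sanit=(390,390,445,455),mug=(445,355,510,415)).items():
    f=lambda i:cv2.cvtColor(i[y0:y1,x0:x1],cv2.COLOR_BGR2GRAY).astype(np.float32)
    print(n,np.round(cv2.phaseCorrelate(f(a),f(b))[0],2))
from bench import r
r.hand_in(); print(r.get_obs()["clock"])
E
```

```text
clock: 8.6
tcp_pos: [0.502, 0.1466, 0.2127]
orientation: [2.024, 2.394, 0.018]
contact_force: [-0.3, 0.3, 0.1]
grip_width: 0.0002
top gauge [ 0.0943 -0.0596] 6 guide y@mean [-0.018  -0.0602] 205 slope 0.002 ptr-gauge mm -0.63
side gauge [ 0.0928 -0.0598] 14 guide y@mean [-0.029  -0.0661] 398 slope 0.025 ptr-gauge mm -6.33
stamp [ 0.31 -0.06]
pad [0.02 0.42]
cards [-0.12  0.6 ]
stapler [-0.82  0.8 ]
mouse [ 0.68 -0.05]
sanit [0.06 0.03]
mug [0.07 0.02]
the job is handed in; nothing more can be done
the job is handed in; nothing more can be done
```

I rolled the thumbwheel with the closed fingertip in four light strokes (two of about 36 mm, one of 24 mm, one of 6 mm). The pointer now stands in line with the red gauge mark. I then raised the hand to about 0.21 m and handed in after about 8.7 s. No verdict is reported.

**Pointer:** the top camera put it 0.6 mm past the centre of the mark, within the 4 mm allowed. In the zoomed side view it also runs straight into the red mark.

**One check disagreed:** the side camera's mask measurement read about −6.3 mm. That mask also picks up the guide's vertical face, and it read about 6 mm off the top view at every step. I therefore relied on the top view and the zoomed pictures. The top-view mark position rests on only 6 red pixels.

**Forces:** the two readings taken while pressing, both in the first stroke, showed about 4 N, and the reading was near zero with the hand clear.

**Loose things:** the cards, stamp, ink pad, stapler, mouse, sanitizer and mug shifted by at most about 1 pixel in the side view, roughly 2 mm. I put that down to noise and shadows.

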